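Unlock the market stall's cash box and hold the key turned

TASK

The stallholder wants to open the cash box: take the blue-headed key straight up out of the wooden key block, push it fully home in the lock on the box's lid (the pins are sticky, so wiggle it a little if it catches), then turn it a quarter turn clockwise to the stop. The lock springs back, so finish while still gripping the key in the lock and holding it turned. Leave the red key and the goods on the table where they stand.

Things in the scene. Friction and masses are not known exactly. Their poses are not given: they have to be found in the camera images.
- cashbox: steel cash box fixed to the table, 180 (its x) x 250 (its y) x 85 mm tall, grey lid; origin at the centre of its underside, z up. The lock stands in the lid, 45 mm from the centre towards the box's -x (nearer the robot): a brass plug inside a blue plastic ring (54 mm diameter, its top 4 mm above the lid).
- keyhole (a point): middle of the keyway's mouth, on the flat top of the brass plug, 6 mm above the lid (91 mm above the table). The frame turns with the plug: z up, x along the slot, y across it; at rest its x is the cash box's x. Slot 16 mm (x) by 7.6 mm (y), over 30 mm deep, with a funnel mouth 22 x 13.6 mm narrowing over the first 4 mm.
- box_lock_centre (a point): the same point, fixed to the cash box, with the box's axes. Two sprung, sticky pins stick out of the slot's narrow ends, 10 and 17 mm down; the key's tapered tip pushes them aside, which takes up to about 15 N of downward push and goes easier while wiggling the key a few degrees.
- lock (a joint): turn of the brass plug in rad: 0 at rest, grows clockwise seen from above, stop at 1.58 (a quarter turn). A spring (0.03 N m at rest, 0.1 N m at the stop) turns it back when let go. The key has about 7 degrees of play in the slot, so the key turns that much before the plug follows.
- blue_key: the box's key: blue head 12 mm thick (x), 32 mm wide (y; 24 in its top 12 mm), 38 mm tall (z up); below it a steel blade 6 (x) x 14 (y) x 30 mm, tapering to 7 mm wide over the last 12 mm. About 60 g. Origin in the middle of the head's underside: at the rack's top surface at first, at the keyhole when fully home. Either way round fits; stands head up in a rack slot.
- blue_key_tip (a point): tip of the blue key's blade, 30 mm below the key's origin.
- red_key: another key of the same shape with a red head, not for this box; stands in the other slot of the rack.
- rack: wooden key block fixed to the table, 60 (x) x 150 (y) x 50 mm tall; origin at the centre of its underside. Two slots 34 mm deep at y = +35 and -35 mm hold the keys with 1 mm of play a side, heads 38 mm proud of the block, widths along the block's y; which key is in which slot varies.
- jar_a: white cream jar with a black lid, 60 mm diameter, 65 mm tall; loose stock, origin at the centre of its underside; leave it alone.
- jar_b: amber glass jar with a metal lid, 60 mm diameter, 65 mm tall; loose stock, origin at the centre of its underside; leave it alone.
- tin: round aluminium tin, 64 mm diameter, 40 mm tall; loose stock, origin at the centre of its underside; leave it alone.
- giftbox: red gift box, 80 x 80 x 45 mm; loose stock, origin at the centre of its underside; leave it alone.
- soap: white bar of soap, 55 x 80 x 28 mm; loose stock, origin at the centre of its underside; leave it alone.
- candle: green glass candle jar with a wooden lid, 68 mm diameter, 75 mm tall; loose stock, origin at the centre of its underside; leave it alone.

How it is judged (in metres and radians):
On the way, in this order (a step that is already met when the one before it is completed fails the run):
1. the blue key is held clear of the key block (height (world z) of blue_key_tip above 0.055 m and contact force between the fingers and blue_key above 1.5 N and contact force between blue_key and rack below 0.1 N), for 0.2 s.
2. the blue key is fully home in the lock, which is not yet turned (z of blue_key_tip in the frame of keyhole below -0.027 m and horizontal distance between blue_key_tip and keyhole below 0.005 m and value of joint lock below 0.4 rad), for 0.1 s.
3. the key has turned the lock a quarter turn clockwise (z of blue_key_tip in the frame of keyhole below -0.027 m and horizontal distance between blue_key_tip and keyhole below 0.005 m and value of joint lock above 1.35 rad), for 0.2 s.
At the end, for the whole second after the job is handed in: The gripper holds the blue key (more than 1.5 N on it), its blade at least 27 of 30 mm deep in the keyway, upright within 0.12 rad and within 5 mm of its axis, and the lock is held turned past 1.35 rad, at rest. The program finishes while holding; nothing is let go (all of step 3 and angle between blue_key's own z axis and vertical below 0.12 rad and contact force between the fingers and blue_key above 1.5 N and velocity of joint lock below 0.2 rad/s); the arm keeps its last pose, push and grip.
It fails at once if a piece of the stock is knocked more than 30 mm from its place (distance of any of jar_a, jar_b, tin, giftbox, soap, candle from where it was at the start of the episode above 0.03 m).
It fails at once if a piece of the stock is tipped over (angle between any of jar_a, jar_b, tin, giftbox, soap, candle's own z axis and vertical above 0.5 rad).
It fails at once if the red key is moved more than 20 mm from its place (distance of red_key from where it was at the start of the episode above 0.02 m).
It also fails if it takes over 51 s, if anything falls off the work surface, if the arm or the gripper's body presses on something with over 40 N, if the wrist force passes 120 N, or if a joint passes its speed limit or range.

ROBOT

A 6-joint arm with a two-finger parallel gripper is mounted at the origin on the work surface. World frame = base frame: x ahead of the robot, y to its left, z up, the work surface at z = 0. Lengths are in m, angles in degrees, forces in N, time in s.
With the tool pointing down it reaches from about 0.4 to 0.825 m from the base axis. Payload 7 kg.
Tool frame: the origin (TCP) lies at the very end of the fingers, on their centre line; the grasp point (between the pads) lies 19 mm behind it; x points along the fingers, z is the direction in which the jaws open and shut, and the axes are right-handed (so a half turn about x gives the same grasp; the last joint's range is limited). The gripper opens to 88 mm and grips with 3 to 60 N. Pads are 19 mm wide; open, the fingers measure 130 mm over their backs; the gripper's body (78 mm by 193 mm) begins 47 mm behind the grasp point.
Start: joints at [90.304, 20.546, 0.682, 0, -70.136, -16.507], TCP at [0.188, 0.648, 0.227] pointing down, gripper open.
Joint ranges: [-176.03, 176.03], [-82.01, 121.73], [-58.28, 71.71], [-173.87, 95.51], [-174.79, -0.11], [-173.66, 173.66]. Speed limits (degrees/s): [136.94, 136.94, 172.46, 180, 180, 180].

INTERFACE

Orientations are given as [roll, pitch, yaw] about the fixed x, y, z axes, in that order (R = Rz(yaw) Ry(pitch) Rx(roll)).
In Python, from plant import * gives the robot as it stands.
- The arm moves only by the tool arm_command, never from a script. Its argument "commands" is one flat list of numbers, 5 for each row, row after row: the shift along the tool's x, y, z in mm, then the turn about the tool's x in degrees, then the opening in per cent of the stroke, from 0 (shut) to 100 (fully open). A call has 1 to 5 rows; each row shifts and turns the pose as measured when the row begins, along the tool's axes as they then stand; what a row does not reach is not made up. A row lasts 1/8 s, in which the tool goes at most 62.5 mm and 10.7 degrees, less where a joint would pass 70% of its speed; a pose out of reach is approached as far as the arm can. A call is refused whole if a number of a shift passes 62.5 or a number of a turn 10.7, either way. A call with a gripper value outside its range is refused whole. The fingers move at their own pace and stop on an object; the grip force is fixed at half the most. Time passes only in rows, so rows that do not move let the fingers close. It gives the time, the measured TCP pose, the force and the opening at its end, in the units of the state.
- get_obs(): the state, without advancing time (a new reading comes with each control period).
- snapshot(name): name is "side" or "top"; returns a dict with "frame" (400x640x3 uint8, blue, green, red), "fov_y" (degrees; the focal length in pixels is half the picture's height over the tangent of half this angle, whatever the lens; pixels are square), "cx", "cy" (the principal point, pixels), "world_to_cam" (4x4, takes a point from world to camera coordinates). Camera axes: x right, y up, looking along -z (the intrinsics and any distortion apply to the point x, -y, -z); pixel columns grow to the right and rows downward; lengths in m; the calibration is good to about 2 mm. A picture is of the moment at which its call begins. There is no depth.
- close_job(): hands the job in, once; it reports no verdict.
The state is a dict: "clock": time; "joint_pos": joint angles; "qvel": joint speeds; "tau": joint torques, N m; "tool_pos": TCP position; "orientation": TCP orientation; "force": force on the tool from outside, world axes, zero at the start; "moment": the same for the moment, N m; "opening": finger opening in m.
Only numpy, scipy, OpenCV 4.12 (cv2) and the standard library are available. Lean on these libraries where they do the work, as an engineer would, in place of code of your own. Each camera call takes 0.05 s, during which the arm holds its last target. There are 200 camera calls.

## Working session

There is one attempt and no reset: what is moved stays moved. The work goes in short steps, Python scripts to look and compute and a tool call to move; the robot and the scene stay as the last step left them, time stands still between calls to the robot, and variables do not carry over. Pictures are saved under pics/ and viewed, about 8 in all and at most 12, crops included, and the job is handed in when it is done.

Besides the shell and the picture viewer there is one more tool, called after ">>>" by a JSON object that holds its "api" and its "payload". arm_command: Moves the arm, as the interface text tells. Its arguments: {"type":"object","properties":{"commands":{"type":"array"}},"required":["commands"]}

```bash
mkdir -p pics; ls; python3 - <<'E'
from plant import *
import cv2
o=get_obs(); print({k:o[k] for k in('clock','tool_pos','orientation','force','opening')})
for n in('top','side'):
    s=snapshot(n); cv2.imwrite(f'pics/{n}0.png',s['frame'])
    print(n,{k:v for k,v in s.items() if k!='frame'})
E
```

```text
pics
{'clock': 0.0, 'tool_pos': array([0.18824718, 0.64771382, 0.22561315]), 'orientation': array([   4.99587594,   89.90424367, -101.21651183]), 'force': array([ 0.05199517,  0.3979191 , -0.19904803]), 'opening': 0.08746924386150533}
top {'fov_y': 45.35818466259053, 'cx': 318.3946362584333, 'cy': 199.23909001435166, 'world_to_cam': array([[-0.01565698, -0.99980621, -0.01193342,  0.03461029],
       [ 0.99687629, -0.01653288,  0.07722903, -0.56079209],
       [-0.07741136, -0.01068697,  0.99694196, -1.57783415],
       [ 0.        ,  0.        ,  0.        ,  1.        ]])}
side {'fov_y': 45.57787519554151, 'cx': 312.6537546384062, 'cy': 199.78079103469983, 'world_to_cam': array([[-0.99838448, -0.05389666,  0.01798861,  0.56749549],
       [ 0.04550107, -0.56876625,  0.82123967, -0.08977505],
       [-0.03403076,  0.82073144,  0.57029975, -1.50236472],
       [ 0.        ,  0.        ,  0.        ,  1.        ]])}
```

View pics/top0.png

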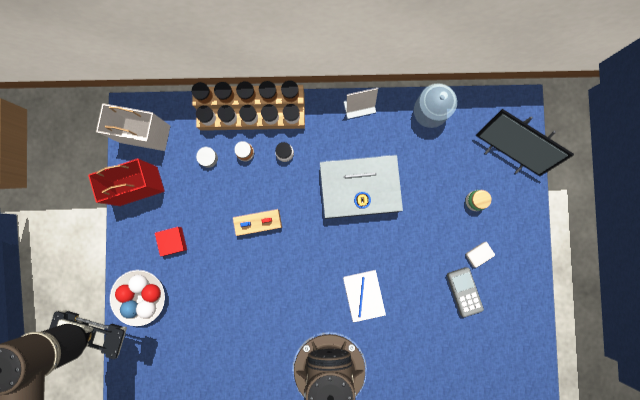

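View pics/side0.png

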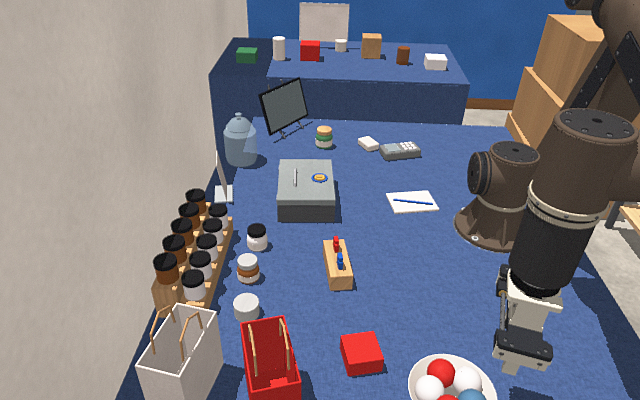

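The blue key is the left one in the top view (246,225), which is the block's +y slot, and the red key is at (267,221). The lock ring is at (362,200). In the side view the blue key is at (340,261) and the ring at (319,178).

```bash
cat > h.py <<'E'
import numpy as np, cv2
from plant import *
class Cam:
    def __init__(s,n):
        d=snapshot(n); s.im=d['frame'].copy(); s.M=d['world_to_cam']; s.f=200/np.tan(np.radians(d['fov_y']/2)); s.c=np.array([d['cx'],d['cy']])
        s.o=-s.M[:3,:3].T@s.M[:3,3]
    def ray(s,p):
        u,v=(np.asarray(p,float)-s.c)/s.f
        r=s.M[:3,:3].T@np.array([u,-v,-1]); return r/np.linalg.norm(r)
    def at(s,p,z):
        r=s.ray(p); return s.o+r*(z-s.o[2])/r[2]
    def proj(s,P):
        q=s.M[:3,:3]@np.asarray(P)+s.M[:3,3]; return s.c+s.f*np.array([q[0],-q[1]])/-q[2]
    def blob(s,box,lo,hi):
        x0,y0,x1,y1=box; h=cv2.cvtColor(s.im[y0:y1,x0:x1],cv2.COLOR_BGR2HSV)
        m=cv2.inRange(h,np.array(lo),np.array(hi)); n,l,st,ce=cv2.connectedComponentsWithStats(m)
        i=1+np.argmax(st[1:,4]); return (l==i).astype(np.uint8),st[i]+[x0,y0,0,0,0],ce[i]+[x0,y0]
def tri(a,p,b,q):
    r,t=a.ray(p),b.ray(q); k=np.linalg.lstsq(np.c_[r,-t],b.o-a.o,rcond=None)[0]
    A,B=a.o+k[0]*r,b.o+k[1]*t; return (A+B)/2,np.linalg.norm(A-B)
E
python3 - <<'E'
from h import *
T,S=Cam('top'),Cam('side'); print(T.o,S.o)
B=((105,200,90),(125,255,255)); R=((0,170,120),(8,255,255)); 
for n,bt,bs,c in(('blue',(236,215,258,234),(330,248,350,272),B),('red',(258,212,278,230),(328,232,346,255),R),('ring',(348,188,378,212),(308,168,332,188),((100,120,60),(125,255,255)))):
    _,st,p=T.blob(bt,*c);_,ss,q=S.blob(bs,*c); print(n,st,p,ss,q,tri(T,p,S,q), T.at(p,.088 if n!='ring' else .089))
for n,bt,lo,hi,z in(('rack',(225,200,290,245),(8,40,120),(28,255,255),.05),('lid',(310,145,412,225),(0,0,120),(180,60,255),.085)):
    m,st,p=T.blob(bt,lo,hi); m=cv2.morphologyEx(m,cv2.MORPH_CLOSE,np.ones((7,7)))
    c=max(cv2.findContours(m,0,2)[0],key=cv2.contourArea); r=cv2.minAreaRect(c); P=cv2.boxPoints(r)+bt[:2]; W=np.array([T.at(x,z) for x in P]); print(n,r,P.tolist(),'\n',W.round(4),np.linalg.norm(W-np.roll(W,-1,0),axis=1), W.mean(0))
    d=W-np.roll(W,-1,0); print(np.degrees(np.arctan2(d[:,1],d[:,0])))
a=cv2.resize(T.im[140:250,220:420],None,fx=4,fy=4,interpolation=2); cv2.imwrite('pics/c1.png',a)
b=cv2.resize(S.im[150:300,260:380],None,fx=4,fy=4,interpolation=2); cv2.imwrite('pics/c2.png',b)
E
```

```text
[0.43743994 0.0084698  1.61673152] [0.51953694 1.21256305 0.9203166 ]
blue [248 224   1   1   1] [248. 224.] [338 253   5  16  45] [339.8        260.11111111] (array([0.48211468, 0.25510202, 0.06261181]), np.float64(0.001813099046045439)) [0.48049418 0.25111968 0.088     ]
red [262 218  10   5  36] [266.38888889 220.        ] [333 236   6  16  72] [335.83333333 243.83333333] (array([0.49388549, 0.19456353, 0.06776042]), np.float64(0.001656268038651688)) [0.49233112 0.19216938 0.088     ]
ring [354 192  17  16  83] [362.03614458 199.79518072] [311 173  17  10  52] [318.96153846 177.73076923] (array([ 0.55376253, -0.11487846,  0.08714742]), np.float64(0.003301927845265829)) [ 0.55196842 -0.11468424  0.089     ]
rack ((31.759990692138672, 22.180002212524414), (18.872413635253906, 46.68910598754883), 79.69515228271484) [[232.10398817062378, 217.07200241088867], [278.0399932861328, 208.72000122070312], [281.4159927368164, 227.28800201416016], [235.47998809814453, 235.6400032043457]] 
 [[0.5051 0.3093 0.05  ]
 [0.5301 0.1582 0.05  ]
 [0.4691 0.1477 0.05  ]
 [0.4442 0.2983 0.05  ]] [0.1531683  0.06191497 0.15269692 0.06190736] [0.48711111 0.22837588 0.05      ]
[  99.38535945    9.76366052  -80.61933772 -169.80000329]
lid ((50.65488815307617, 40.985477447509766), (56.408897399902344, 78.40618133544922), 84.64418029785156) [[318.9903268814087, 161.56340217590332], [397.05420684814453, 154.24492073059082], [402.31945037841797, 210.40755462646484], [324.2555694580078, 217.72603607177734]] 
 [[ 0.6784  0.0211  0.085 ]
 [ 0.6978 -0.2312  0.085 ]
 [ 0.5161 -0.2429  0.085 ]
 [ 0.4967  0.0071  0.085 ]] [0.25303868 0.18206099 0.25071426 0.18218565] [ 0.59725611 -0.11150503  0.085     ]
[  94.4004954     3.6727393   -85.56766004 -175.59572279]
```

View pics/c1.png

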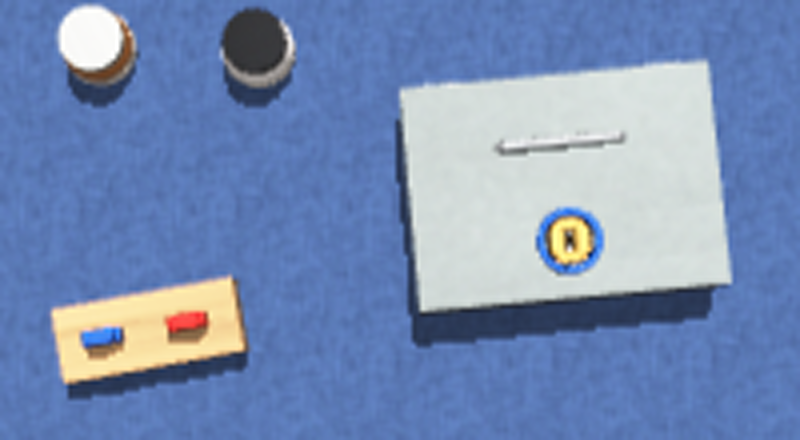

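View pics/c2.png

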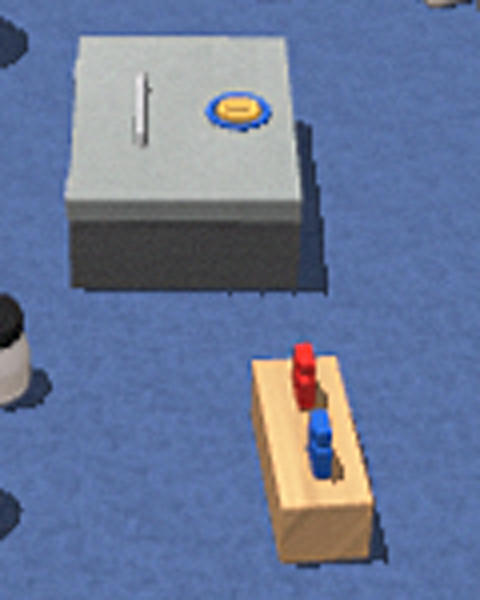

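Crops: the box is yawed about +4.4° and the block about +9.7°, and their measured sizes match the given ones. The blue head is at top (245.5,224). The lock from the lid corners (0.5524, -0.1150) agrees with the ring (0.552, -0.1147). Next I'll work out the moves.

```bash
cat >> h.py <<'E'
from scipy.spatial.transform import Rotation as Ro
def pose():
    o=get_obs(); return o,np.array(o['tool_pos']),Ro.from_euler('xyz',o['orientation'],degrees=True).as_matrix()
def plan(target,zyaw,n):
    "tool-frame rows to target with tool z heading zyaw (deg, mod 180 not applied)"
    o,p,R=pose(); yaw=np.degrees(np.arctan2(R[1,2],R[0,2])); tot=(yaw-zyaw+180)%360-180
    d=R.T@(np.asarray(target)-p); print('t',o['clock'],'tcp',p.round(4),'zyaw',round(yaw,2),'tilt',R[:,0].round(4),'j',np.round(o['joint_pos'],1),'F',o['force'].round(2),'M',o['moment'].round(3),'open',round(o['opening'],4))
    print('delta tool mm',(d*1e3).round(1),'turn cw',round(tot,2))
    for i in range(n):
        Ri=R@Ro.from_euler('x',tot*i/n,degrees=True).as_matrix(); print((Ri.T@(np.asarray(target)-p)/n*1e3).round(1),round(tot/n,2))
E
python3 - <<'E'
from h import *
T,S=Cam('top'),Cam('side')
for c,b in((T,(236,215,258,234)),(S,(330,248,350,272))):
    x0,y0,x1,y1=b; h=cv2.cvtColor(c.im[y0:y1,x0:x1],cv2.COLOR_BGR2HSV)
    print(h[9,:,:].tolist() if c is T else h[12].tolist())
for P in((.4813,.2629),(.4929,.1939)):
    for z in(.05,.088): print(P,z,T.proj((*P,z)),S.proj((*P,z)))
plan((.481,.2625,.16),9.6,9); plan((.481,.2625,.16),189.6,9)
E
```

```text
[[21, 92, 247], [21, 92, 248], [21, 90, 249], [20, 86, 246], [112, 97, 182], [108, 184, 245], [108, 186, 243], [108, 184, 244], [108, 184, 244], [108, 187, 242], [108, 187, 240], [109, 191, 231], [111, 198, 143], [109, 192, 227], [123, 62, 98], [16, 92, 228], [22, 88, 250], [22, 89, 250], [22, 88, 249], [21, 89, 249], [21, 88, 249], [21, 90, 248]]
[[18, 105, 245], [19, 103, 247], [18, 105, 246], [18, 106, 243], [17, 114, 237], [16, 119, 237], [14, 102, 218], [118, 102, 133], [109, 210, 182], [109, 200, 125], [109, 194, 113], [109, 225, 120], [110, 152, 126], [17, 117, 255], [18, 113, 249], [18, 110, 242], [19, 103, 246], [18, 107, 249], [20, 109, 255], [13, 103, 168]]
(0.4813, 0.2629) 0.05 [246.24880169 224.10880906] [340.1834752  265.64845428]
(0.4813, 0.2629) 0.088 [244.32078748 223.80661612] [340.91944355 254.92968152]
(0.4929, 0.1939) 0.05 [267.25488748 220.22894773] [336.19342339 248.60773023]
(0.4929, 0.1939) 0.088 [265.84708723 219.83073941] [336.83133285 238.07367422]
t 0.3 tcp [0.1883 0.648  0.2262] zyaw -106.2 tilt [-1.e-04 -6.e-04 -1.e+00] j [ 90.3  20.6   0.7  -0.  -70.1 -16.5] F [ 0.83 -0.01  0.4 ] M [0.037 0.048 0.061] open 0.0876
delta tool mm [ 66.4 388.6 288.5] turn cw -115.8
[ 7.4 43.2 32.1] -12.87
[ 7.4 35.  40.9] -12.87
[ 7.4 25.  47.6] -12.87
[ 7.4 13.7 52. ] -12.87
[ 7.4  1.8 53.7] -12.87
[  7.4 -10.2  52.8] -12.87
[  7.4 -21.7  49.2] -12.87
[  7.4 -32.1  43.1] -12.87
[  7.4 -40.9  34.9] -12.87
t 0.3 tcp [0.1883 0.648  0.2262] zyaw -106.2 tilt [-1.e-04 -6.e-04 -1.e+00] j [ 90.3  20.6   0.7  -0.  -70.1 -16.5] F [ 0.83 -0.01  0.4 ] M [0.037 0.048 0.061] open 0.0876
delta tool mm [ 66.4 388.6 288.5] turn cw 64.2
[ 7.4 43.2 32.1] 7.13
[ 7.4 46.8 26.4] 7.13
[ 7.4 49.8 20.4] 7.13
[ 7.4 51.9 14.1] 7.13
[ 7.4 53.2  7.5] 7.13
[ 7.4 53.8  0.9] 7.13
[ 7.4 53.5 -5.8] 7.13
[  7.4  52.3 -12.4] 7.13
[  7.4  50.4 -18.8] 7.13
```

>>> {"api": "arm_command", "payload": {"commands": [0, 43, 32, 7, 100, 0, 47, 26, 7, 100, 0, 50, 20, 7, 100, 0, 52, 14, 7, 100, 0, 53, 8, 7, 100]}}

```text
clock: 0.92
tool_pos: [0.3529, 0.4307, 0.225]
orientation: [60.1, 89.9, -81.9]
force: [1.3, 1.1, -0.3]
opening: 0.0878
```

```bash
python3 -c "
from h import *
plan((.481,.2625,.16),189.6,5)"
```

```text
t 0.925 tcp [0.3529 0.4307 0.225 ] zyaw -141.96 tilt [ 2.0e-04 -1.6e-03 -1.0e+00] j [ 70.8   9.6 -14.5   0.  -66.  -32.8] F [ 1.31  1.05 -0.29] M [ 0.206 -0.119  0.011] open 0.0878
delta tool mm [ 65.3 211.3   2.7] turn cw 28.44
[13.1 42.3  0.5] 5.69
[13.1 42.1 -3.6] 5.69
[13.1 41.5 -7.8] 5.69
[ 13.1  40.6 -11.9] 5.69
[ 13.1  39.2 -15.8] 5.69
```

>>> {"api": "arm_command", "payload": {"commands": [13, 42, 1, 6, 60, 13, 42, -4, 6, 60, 13, 41, -8, 6, 60, 13, 41, -12, 6, 60, 13, 39, -16, 5, 60]}}

```text
clock: 1.55
tool_pos: [0.4824, 0.255, 0.1609]
orientation: [-144.9, 89.7, 43.2]
force: [0.6, 0.9, 1.0]
opening: 0.0534
```

```bash
python3 -c "
from h import *
plan((.481,.2625,.11),189.6,1)"
```

```text
t 1.55 tcp [0.4824 0.255  0.1609] zyaw -171.98 tilt [ 0.0034  0.0032 -1.    ] j [ 48.5  11.3 -21.3   0.  -57.1 -40.5] F [0.61 0.88 0.96] M [ 0.144 -0.126 -0.008] open 0.0534
delta tool mm [50.9 -7.5  0.5] turn cw -1.58
[50.9 -7.5  0.5] -1.58
```

>>> {"api": "arm_command", "payload": {"commands": [20, -4, 0, -1, 60, 20, -3, 0, 0, 60, 10, 0, 0, 0, 60, 0, 0, 0, 0, 60]}}

```text
clock: 2.05
tool_pos: [0.483, 0.2588, 0.1091]
orientation: [-149.3, 89.8, 39.3]
force: [0.3, 1.1, -0.0]
opening: 0.0527
```

```bash
python3 - <<'E'
from h import *
plan((.481,.2625,.056),189.6,1)
T,S=Cam('top'),Cam('side')
cv2.imwrite('pics/c3.png',np.hstack([cv2.resize(c.im[y:y+90,x:x+90],(400,400),interpolation=2) for c,x,y in((T,200,180),(S,295,200))]))
E
```

```text
t 2.05 tcp [0.483  0.2588 0.1091] zyaw -171.33 tilt [ 0.0029  0.0024 -1.    ] j [ 48.7  14.7 -24.6   0.  -50.5 -40.1] F [ 0.26  1.05 -0.01] M [ 0.115 -0.066  0.022] open 0.0527
delta tool mm [53.1 -3.9  1.6] turn cw -0.93
[53.1 -3.9  1.6] -0.93
```

View pics/c3.png

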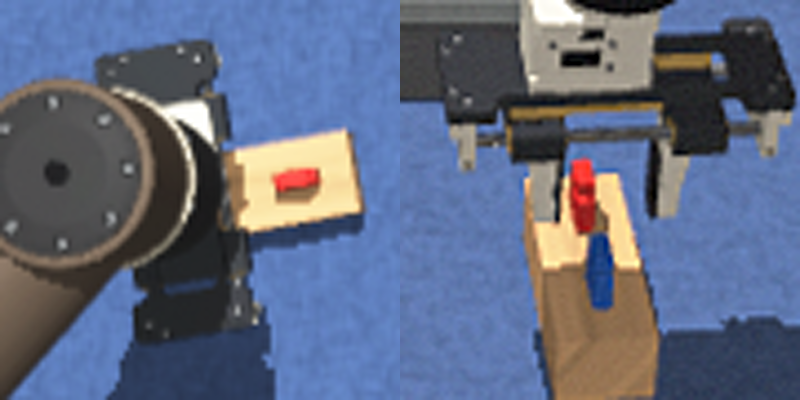

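The side view shows the open fingers straddling the blue head (key at crop (600,270), fingers at 545 and 665), clear of the red key. I'll descend.

>>> {"api": "arm_command", "payload": {"commands": [18, -2, 1, -1, 60, 18, -2, 1, 0, 60, 14, 0, 0, 0, 60, 0, 0, 0, 0, 50]}}

```text
clock: 2.65
tool_pos: [0.4828, 0.2656, 0.0625]
orientation: [-148.0, 89.3, 41.8]
force: [0.3, 0.0, 1.0]
opening: 0.0471
```

```bash
python3 -c "
from h import *
plan((.481,.2625,.056),189.6,1)"
```

```text
t 2.65 tcp [0.4828 0.2656 0.0625] zyaw -170.17 tilt [ 0.0091  0.0082 -0.9999] j [ 49.3  18.1 -27.4   0.1 -43.8 -39.5] F [0.34 0.04 0.95] M [0.005 0.009 0.043] open 0.0471
delta tool mm [6.4 2.8 2.3] turn cw 0.23
[6.4 2.8 2.3] 0.23
```

>>> {"api": "arm_command", "payload": {"commands": [5, 3, 2, 0, 35, 0, 0, 0, 0, 28]}}

```text
clock: 2.9
tool_pos: [0.4818, 0.2626, 0.0582]
orientation: [-148.1, 89.2, 41.7]
force: [0.1, -0.2, 0.1]
opening: 0.0294
```

```bash
python3 -c "
from h import *
plan((.481,.2625,.056),189.6,1)"
```

```text
t 2.9 tcp [0.4818 0.2626 0.0582] zyaw -170.16 tilt [ 0.0103  0.0092 -0.9999] j [ 49.1  18.1 -28.    0.1 -43.  -39.4] F [ 0.06 -0.16  0.14] M [ 0.041 -0.019  0.027] open 0.0294
delta tool mm [ 2.2 -0.1  0.8] turn cw 0.24
[ 2.2 -0.1  0.8] 0.24
```

>>> {"api": "arm_command", "payload": {"commands": [2, 0, 1, 0, 22, 0, 0, 0, 0, 18]}}

```text
clock: 3.15
tool_pos: [0.4811, 0.2626, 0.0568]
orientation: [-148.0, 89.1, 41.8]
force: [-0.0, -1.0, -0.0]
opening: 0.0168
```

>>> {"api": "arm_command", "payload": {"commands": [0, 0, 0, 0, 5, 0, 0, 0, 0, 0, 0, 0, 0, 0, 0]}}

```text
clock: 3.52
tool_pos: [0.482, 0.2632, 0.0573]
orientation: [-148.8, 89.0, 41.1]
force: [-0.3, -0.6, -1.3]
opening: 0.0118
```

```bash
python3 -c "
from h import *
plan((.481,.2625,.056),189.6,1)"
```

```text
t 3.525 tcp [0.482  0.2632 0.0573] zyaw -170.14 tilt [ 0.0127  0.0111 -0.9999] j [ 49.2  18.2 -28.2   0.2 -42.7 -39.5] F [-0.27 -0.63 -1.31] M [ 0.064 -0.191  0.035] open 0.0118
delta tool mm [1.2 0.5 1.1] turn cw 0.26
[1.2 0.5 1.1] 0.26
```

>>> {"api": "arm_command", "payload": {"commands": [-8, 0, 0, 0, 0, -10, 0, 0, 0, 0, -10, 0, 0, 0, 0]}}

```text
clock: 3.9
tool_pos: [0.4815, 0.2627, 0.0866]
orientation: [-149.6, 89.1, 40.3]
force: [0.4, 0.5, -0.4]
opening: 0.0123
```

```bash
python3 -c "
from h import *
plan((.482,.2632,.160),189.86,1)"
```

```text
t 3.9 tcp [0.4815 0.2627 0.0866] zyaw -170.14 tilt [ 0.0121  0.0103 -0.9999] j [ 49.2  16.  -26.5   0.2 -46.6 -39.5] F [ 0.4   0.47 -0.43] M [ 0.13  -0.266  0.022] open 0.0123
delta tool mm [-73.4  -1.   -1.6] turn cw -0.0
[-73.4  -1.   -1.6] -0.0
```

>>> {"api": "arm_command", "payload": {"commands": [-12, 0, 0, 0, 0, -25, -1, -1, 0, 0, -35, 0, 0, 0, 0, 0, 0, 0, 0, 0, 0, 0, 0, 0, 0]}}

```text
clock: 4.53
tool_pos: [0.4802, 0.2625, 0.1643]
orientation: [-146.2, 89.1, 43.6]
force: [0.1, -0.4, -0.9]
opening: 0.0119
```

```bash
python3 - <<'E'
from h import *
plan((.5522,-.1148,.160),274.4,10)
T,S=Cam('top'),Cam('side')
cv2.imwrite('pics/c4.png',np.hstack([cv2.resize(c.im[y:y+90,x:x+90],(400,400),interpolation=2) for c,x,y in((T,200,180),(S,295,180))]))
E
```

```text
t 4.525 tcp [0.4802 0.2625 0.1643] zyaw -170.16 tilt [ 0.0119  0.0113 -0.9999] j [ 49.2  10.9 -21.4   0.1 -56.8 -39.5] F [ 0.07 -0.37 -0.88] M [ 0.086  0.004 -0.043] open 0.0119
delta tool mm [  0.9 384.   -6.3] turn cw -84.56
[ 0.1 38.4 -0.6] -8.46
[ 0.1 38.1  5. ] -8.46
[ 0.1 36.9 10.6] -8.46
[ 0.1 35.  15.9] -8.46
[ 0.1 32.3 20.9] -8.46
[ 0.1 28.8 25.4] -8.46
[ 0.1 24.8 29.3] -8.46
[ 0.1 20.2 32.7] -8.46
[ 0.1 15.2 35.3] -8.46
[ 0.1  9.8 37.1] -8.46
```

View pics/c4.png

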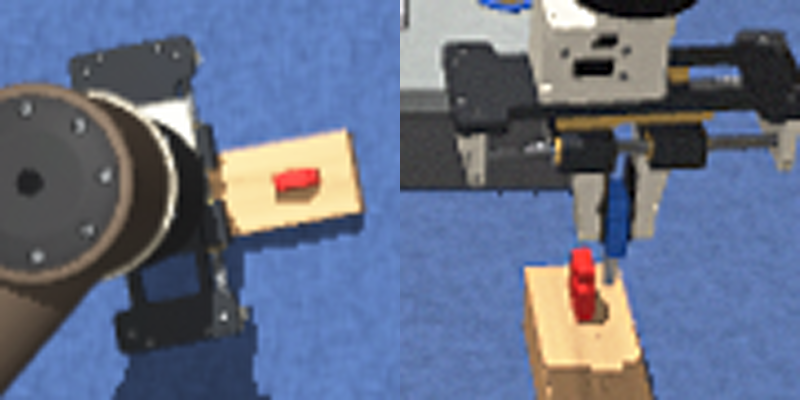

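The key is held upright and its blade is clear of the block. The red key is unmoved. Now to the lock.

>>> {"api": "arm_command", "payload": {"commands": [0, 38, -1, -8.5, 0, 0, 38, 5, -8.5, 0, 0, 37, 11, -8.5, 0, 0, 35, 16, -8.5, 0, 0, 32, 21, -8.5, 0]}}

```text
clock: 5.25
tool_pos: [0.5165, 0.0704, 0.1583]
orientation: [177.1, 89.5, 51.0]
force: [0.8, 0.6, -0.3]
opening: 0.0121
```

```bash
python3 -c "
from h import *
plan((.5522,-.1148,.160),274.4,6)"
```

```text
t 5.25 tcp [0.5165 0.0704 0.1583] zyaw -126.08 tilt [ 0.0053  0.0065 -1.    ] j [ 29.2   9.2 -24.3  -0.2 -56.1  24.8] F [ 0.81  0.56 -0.31] M [ 0.039 -0.042  0.022] open 0.0121
delta tool mm [ -2.7 137.9 128.7] turn cw -40.48
[-0.4 23.  21.4] -6.75
[-0.4 20.3 24. ] -6.75
[-0.4 17.3 26.2] -6.75
[-0.4 14.1 28.1] -6.75
[-0.4 10.7 29.5] -6.75
[-0.4  7.2 30.6] -6.75
```

>>> {"api": "arm_command", "payload": {"commands": [-2, 23, 21, -7, 0, -1, 20, 24, -7, 0, 0, 17, 26, -7, 0, 0, 14, 28, -7, 0, 0, 11, 29, -7, 0]}}

```text
clock: 5.88
tool_pos: [0.5467, -0.0884, 0.1561]
orientation: [-140.7, 89.7, 129.4]
force: [1.1, 0.4, -0.1]
opening: 0.0118
```

```bash
python3 -c "
from h import *
plan((.5522,-.1148,.150),274.4,2)"
```

```text
t 5.875 tcp [ 0.5467 -0.0884  0.1561] zyaw -89.92 tilt [-0.0035  0.0043 -1.    ] j [ 10.9  12.7 -20.1  -0.3 -57.4  79.4] F [ 1.11  0.41 -0.13] M [-0.019 -0.11  -0.05 ] open 0.0118
delta tool mm [ 5.9  5.5 26.5] turn cw -4.32
[ 3.   2.8 13.2] -2.16
[ 3.   2.3 13.3] -2.16
```

>>> {"api": "arm_command", "payload": {"commands": [3, 3, 14, -3, 0, 3, 2, 10, -1, 0, 0, 0, 0, 0, 0, 0, 0, 0, 0, 0]}}

```text
clock: 6.38
tool_pos: [0.5504, -0.1151, 0.146]
orientation: [-112.5, 89.3, 161.6]
force: [0.5, 0.3, 0.2]
opening: 0.012
```

```bash
python3 - <<'E'
from h import *
plan((.5522,-.1148,.135),274.4,1)
S=Cam('side'); T=Cam('top')
cv2.imwrite('pics/c5.png',np.hstack([cv2.resize(S.im[120:200,280:360],(400,400),interpolation=2),cv2.resize(T.im[160:240,320:400],(400,400),interpolation=2)]))
E
```

```text
t 6.375 tcp [ 0.5504 -0.1151  0.146 ] zyaw -85.93 tilt [-0.0108  0.0036 -0.9999] j [  7.9  14.2 -19.4  -0.3 -56.9  86.3] F [0.52 0.31 0.17] M [-0.044 -0.029 -0.02 ] open 0.012
delta tool mm [11.   2.  -0.2] turn cw -0.33
[11.   2.  -0.2] -0.33
```

View pics/c5.png

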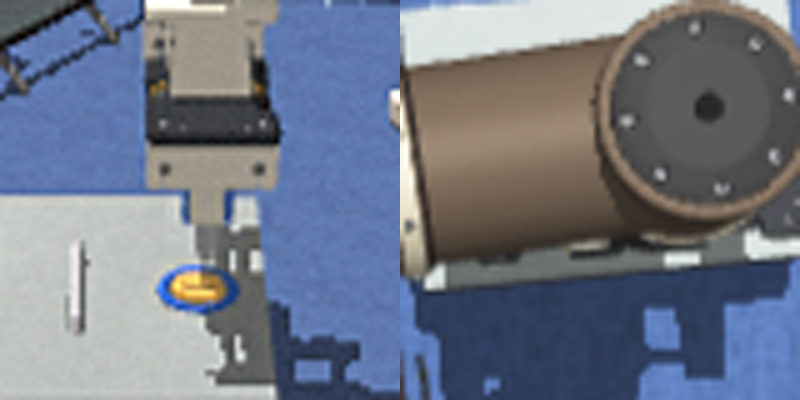

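The side crop shows the key centred on the finger (crop x≈208) with the blade tip at about px (321.6,171). The ring centre is at about px (319.4,177.5). I'll compare this with projections.

```bash
python3 - <<'E'
from h import *
S=Cam('side')
for P in((.5504,-.1151,.109),(.5504,-.1151,.146),(.5522,-.1148,.091),(.5522,-.1148,.089),(.5522,-.1148,.109)): print(P,S.proj(P))
print(S.im[168:173,314:330].sum(2)//3)
g=cv2.cvtColor(S.im,cv2.COLOR_BGR2HSV)
m=((g[...,0]>15)&(g[...,0]<32)&(g[...,1]>110)); m[:170]=0;m[186:]=0;m[:,:308]=0;m[:,332:]=0
ys,xs=np.nonzero(m); print('brass',xs.min(),xs.max(),xs.mean(),ys.mean(),len(xs))
m=((g[...,0]>100)&(g[...,0]<125)&(g[...,1]>100)); m[:170]=0;m[186:]=0;m[:,:308]=0;m[:,332:]=0
ys,xs=np.nonzero(m); print('ring',xs.min(),xs.max(),ys.min(),ys.max())
print(g[154:166,312:330,0]); 
E
```

```text
(0.5504, -0.1151, 0.109) [320.66708854 172.12406309]
(0.5504, -0.1151, 0.146) [320.98421432 162.30323698]
(0.5522, -0.1148, 0.091) [319.96474549 176.83022086]
(0.5522, -0.1148, 0.089) [319.94846968 177.34667908]
(0.5522, -0.1148, 0.109) [320.11230347 172.14796348]
[[197 193 194 197 208 121 109 115 120  99 100  96  98 100  94  94]
 [194 194 197 196 201 115 107 114 114 102  98 101  98  98  98  93]
 [192 191 190 190 202 153 114 108 130 101  96  93  96  94  95  89]
 [192 192 192 193 197 161 109 103 170 104  88  93 193 115  92  80]
 [194 191 195 197 202 195 169 171 211 115  93  87 218 119  89  84]]
brass 314 324 319.17021276595744 177.04255319148936 47
ring 311 327 173 182
[[  8  45  19  18  21  20  23  17  25  17  21  22  21  18  18  21  20  19]
 [ 18  20  17  21  19  20  21  17  18  17  20  20  18  18  19  21  20  18]
 [ 15  18  20  19  20  16  22  19  20  21  17  20  19  20  22  18  21  20]
 [113  18  15  13  19 140  20  24  21  15  16  25  23  13  18  17  17  21]
 [112 112 111 112 112 110  18  23  23  20  21  19  30 112 111 111 111 111]
 [104 103 108 101 109 108  15  18  24  17  21  23  90 111 109 109 105 109]
 [ 34  30  45  30 109 108  21  20  20  20  23  23  30 112 108  30  75  45]
 [ 55  54  64  27 110 108  20  21  23  16  19  22  42 111 108  39  60  42]
 [ 66  80  70  30 109 108  22  21  23  20  23  22  50 112 106  30  53  36]
 [ 69  65  66  30 110 110  18  19  20  19  21  19 120 112 108  70  50  54]
 [ 90  53  36  43 109 109  21  17  20  19  18  17  30 109  98  60  66  68]
 [ 75  84  66  60  83 103  45  10   0   0   0  18  30 106  60  60  69  80]]
```

The arm and the camera agree to about 0.3 px. The ring sits about 2 mm farther in x than the top view gave, so I aim at x≈0.554.

>>> {"api": "arm_command", "payload": {"commands": [8, 4, 0, 0, 0, 4, 0, 0, 0, 0, 0, 0, 0, 0, 0]}}

```text
clock: 6.9
tool_pos: [0.5548, -0.1137, 0.1338]
orientation: [-116.0, 89.4, 158.2]
force: [0.3, -0.7, -0.3]
opening: 0.0118
```

```bash
python3 -c "
from h import *
plan((.554,-.1148,.120),274.4,1)"
```

```text
t 6.9 tcp [ 0.5548 -0.1137  0.1338] zyaw -85.83 tilt [-0.0095  0.0038 -0.9999] j [  8.   15.3 -19.8  -0.4 -55.4  86.4] F [ 0.3  -0.66 -0.32] M [-0.041 -0.11   0.018] open 0.0118
delta tool mm [13.8 -0.8  1.1] turn cw -0.23
[13.8 -0.8  1.1] -0.23
```

>>> {"api": "arm_command", "payload": {"commands": [5, -1, 1, 0, 0, 4, 0, 0, 0, 0, 4, 0, 0, 0, 0]}}

```text
clock: 7.28
tool_pos: [0.5538, -0.1148, 0.1202]
orientation: [-117.2, 89.4, 157.0]
force: [0.5, -0.0, -0.6]
opening: 0.0115
```

```bash
python3 -c "
from h import *
plan((.554,-.1148,.108),274.4,1)"
```

```text
t 7.275 tcp [ 0.5538 -0.1148  0.1202] zyaw -85.83 tilt [-0.009   0.0038 -1.    ] j [  7.9  16.  -20.9  -0.4 -53.6  86.5] F [ 0.54 -0.04 -0.58] M [-0.049 -0.076 -0.009] open 0.0115
delta tool mm [12.2  0.3  0.1] turn cw -0.23
[12.2  0.3  0.1] -0.23
```

The tip is 8 mm inside with no side force. I'll push on with a wiggle.

>>> {"api": "arm_command", "payload": {"commands": [4, 0, 0, 2, 0, 4, 0, 0, -4, 0, 4, 0, 0, 4, 0, 4, 0, 0, -4, 0, 4, 0, 0, 2, 0]}}

```text
clock: 7.9
tool_pos: [0.5556, -0.1155, 0.1026]
orientation: [-115.9, 89.7, 158.0]
force: [-2.1, -0.3, 7.7]
opening: 0.0118
```

```bash
python3 -c "
from h import *
plan((.554,-.1148,.098),274.4,1)"
```

```text
t 7.9 tcp [ 0.5556 -0.1155  0.1026] zyaw -86.1 tilt [-0.0048  0.0019 -1.    ] j [  7.9  17.1 -22.   -0.2 -51.1  86.1] F [-2.14 -0.32  7.69] M [-0.004  0.735  0.034] open 0.0118
delta tool mm [ 4.6 -1.5 -0.8] turn cw -0.5
[ 4.6 -1.5 -0.8] -0.5
```

>>> {"api": "arm_command", "payload": {"commands": [3, -1, 0, 4, 0, 4, 0, 0, -6, 0, 4, 0, 0, 6, 0, 3, 0, 0, -5, 0, 2, 0, 0, 2, 0]}}

```text
clock: 8.52
tool_pos: [0.5566, -0.1154, 0.0973]
orientation: [86.9, 89.8, -0.4]
force: [-5.9, 1.3, 12.5]
opening: 0.0116
```

```bash
python3 -c "
from h import *
plan((.554,-.1148,.098),274.4,1)"
```

```text
t 8.525 tcp [ 0.5566 -0.1154  0.0973] zyaw -87.33 tilt [ 0.0029 -0.     -1.    ] j [  8.   17.3 -22.7   0.  -49.8  84.6] F [-5.93  1.25 12.5 ] M [0.597 2.32  0.108] open 0.0116
delta tool mm [-0.7 -2.5 -0.8] turn cw -1.73
[-0.7 -2.5 -0.8] -1.73
```

>>> {"api": "arm_command", "payload": {"commands": [1, -2, 0, 4, 0, 2, -1, 0, -4, 0, 2, 0, 0, 1, 0]}}

```text
clock: 8.9
tool_pos: [0.5565, -0.1154, 0.0972]
orientation: [83.8, 89.4, -4.7]
force: [-9.3, 4.1, 21.1]
opening: 0.0122
```

```bash
python3 - <<'E'
from h import *
plan((.554,-.1148,.098),274.4,1)
S=Cam('side'); P=get_obs()['tool_pos']
for z in (0.091,.129): print(z,S.proj((P[0],P[1],z)))
cv2.imwrite('pics/c6.png',cv2.resize(S.im[140:190,290:350],(720,600),interpolation=2))
E
```

```text
t 8.9 tcp [ 0.5565 -0.1154  0.0972] zyaw -88.5 tilt [ 1.050e-02 -9.000e-04 -9.999e-01] j [  8.1  17.  -23.2   0.2 -49.2  83.3] F [-9.33  4.07 21.1 ] M [1.444 3.803 0.046] open 0.0122
delta tool mm [-0.8 -2.5 -0.7] turn cw -2.9
[-0.8 -2.5 -0.7] -2.9
0.091 [318.67575969 176.67684323]
0.129 [318.97133566 166.72090704]
```

View pics/c6.png

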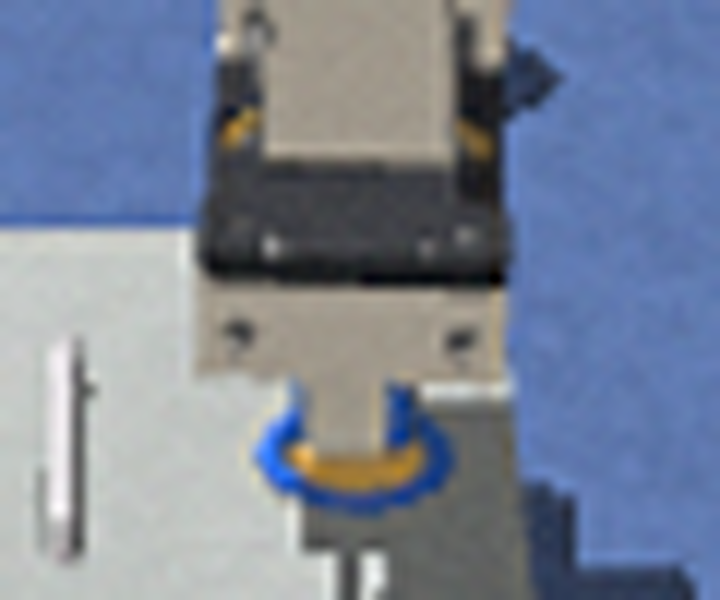

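At 21 N push the key no longer descends (TCP 97 mm, and 98 mm was expected for fully home), so it looks seated. The head is centred on the ring (px 319.4 vs 319.6). I'll relax the side load before turning.

>>> {"api": "arm_command", "payload": {"commands": [0, -2, -1, -2, 0, 0, 0, 0, 0, 0]}}

```text
clock: 9.2
tool_pos: [0.5562, -0.1143, 0.0985]
orientation: [83.6, 89.2, -3.1]
force: [0.4, 3.2, 1.2]
opening: 0.0123
```

```bash
python3 -c "
from h import *
plan((.555,-.1148,.098),274.4,1)"
```

```text
t 9.2 tcp [ 0.5562 -0.1143  0.0985] zyaw -86.66 tilt [ 1.480e-02 -8.000e-04 -9.999e-01] j [  8.2  16.8 -23.4   0.2 -49.   85. ] F [0.44 3.18 1.25] M [1.01  0.244 0.033] open 0.0123
delta tool mm [ 0.5 -1.2  0.4] turn cw -1.06
[ 0.5 -1.2  0.4] -1.06
```

>>> {"api": "arm_command", "payload": {"commands": [2, -1, 0, 5, 0, 2, 0, 0, -7, 0, 2, 0, 0, 5, 0, 1, 0, 0, 0, 0]}}

```text
clock: 9.7
tool_pos: [0.5565, -0.115, 0.0973]
orientation: [80.0, 89.0, -9.9]
force: [-3.5, 1.3, 8.1]
opening: 0.0117
```

```bash
python3 -c "
from h import *
plan((.555,-.1148,.098),274.4,1)"
```

```text
t 9.7 tcp [ 0.5565 -0.115   0.0973] zyaw -89.87 tilt [ 0.0178 -0.0031 -0.9998] j [  8.3  16.8 -23.6   0.4 -48.6  81.6] F [-3.48  1.34  8.11] M [0.705 1.236 0.042] open 0.0117
delta tool mm [-0.7 -1.5 -0.2] turn cw -4.27
[-0.7 -1.5 -0.2] -4.27
```

It stops at the same height (97.3 mm) at 8 N and at 21 N, so that is a hard stop and the key is home. Turning clockwise.

>>> {"api": "arm_command", "payload": {"commands": [0.5, 0, 0, 8, 0, 0.5, 0, 0, 8, 0, 0.5, 0, 0, 8, 0]}}

```text
clock: 10.07
tool_pos: [0.556, -0.1162, 0.0973]
orientation: [97.0, 89.0, -17.7]
force: [-2.2, -0.0, 6.9]
opening: 0.0118
```

```bash
python3 -c "
from h import *
plan((.555,-.1148,.098),177,1)"
```

```text
t 10.075 tcp [ 0.556  -0.1162  0.0973] zyaw -114.69 tilt [ 0.0165 -0.0053 -0.9998] j [  8.2  16.8 -23.7   0.6 -48.6  56.7] F [-2.21 -0.04  6.88] M [0.244 1.05  0.03 ] open 0.0118
delta tool mm [-0.7 -1.5 -0.9] turn cw 68.31
[-0.7 -1.5 -0.9] 68.31
```

>>> {"api": "arm_command", "payload": {"commands": [0.5, 0, 0, 9, 0, 0.5, 0, 0, 9, 0, 0.5, 0, 0, 9, 0, 0.5, 0, 0, 9, 0]}}

```text
clock: 10.58
tool_pos: [0.5546, -0.1174, 0.0973]
orientation: [123.3, 89.1, -28.8]
force: [-3.0, 1.2, 9.0]
opening: 0.012
```

```bash
python3 -c "
from h import *
plan((.555,-.1148,.0973),177,1)"
```

```text
t 10.575 tcp [ 0.5546 -0.1174  0.0973] zyaw -152.1 tilt [ 0.0135 -0.0074 -0.9999] j [  8.2  16.8 -23.8   0.7 -48.8  19.2] F [-3.02  1.19  8.96] M [0.483 1.44  0.139] open 0.012
delta tool mm [-0.  -2.1 -1.6] turn cw 30.9
[-0.  -2.1 -1.6] 30.9
```

>>> {"api": "arm_command", "payload": {"commands": [0.5, 0, 0, 9, 0, 0.5, 0, 0, 9, 0, 0.5, 0, 0, 8, 0, 0.3, 0, 0, 5, 0]}}

```text
clock: 11.08
tool_pos: [0.5533, -0.1176, 0.0973]
orientation: [147.2, 89.2, -37.2]
force: [-1.2, 2.7, 4.9]
opening: 0.0118
```

```bash
python3 -c "
from h import *
plan((.555,-.1148,.0973),177,1)"
```

```text
t 11.075 tcp [ 0.5533 -0.1176  0.0973] zyaw 175.6 tilt [ 0.011  -0.0084 -0.9999] j [  8.2  16.7 -23.8   0.7 -48.9 -13.1] F [-1.25  2.65  4.91] M [0.868 0.432 0.135] open 0.0118
delta tool mm [ 0.  -2.9 -1.5] turn cw -1.4
[ 0.  -2.9 -1.5] -1.4
```

>>> {"api": "arm_command", "payload": {"commands": [0.5, 0, 0, 6, 0, 0.5, 0, 0, 5, 0, 0.5, 0, 0, 4, 0]}}

```text
clock: 11.45
tool_pos: [0.5531, -0.1178, 0.0973]
orientation: [154.2, 89.2, -45.6]
force: [-2.2, 0.0, 6.7]
opening: 0.0134
```

```bash
python3 - <<'E'
from h import *
plan((.555,-.1148,.0973),177,1)
S=Cam('side')
cv2.imwrite('pics/c7.png',cv2.resize(S.im[140:190,290:350],(720,600),interpolation=2))
E
```

```text
t 11.45 tcp [ 0.5531 -0.1178  0.0973] zyaw 160.13 tilt [ 0.0098 -0.01   -0.9999] j [  8.3  16.8 -23.9   0.9 -48.9 -28.7] F [-2.22  0.01  6.65] M [-0.071  0.735  0.825] open 0.0134
delta tool mm [-0.  -3.4 -0.8] turn cw -16.87
[-0.  -3.4 -0.8] -16.87
```

View pics/c7.png

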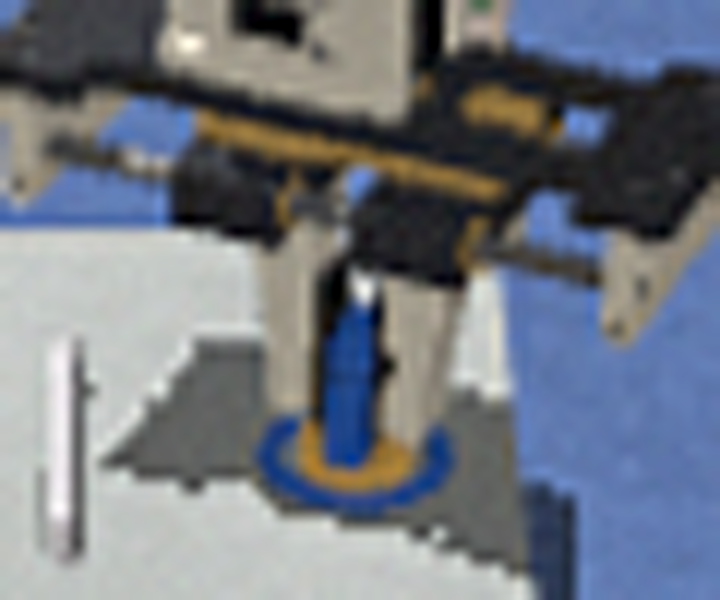

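The key's head is flush on the plug. The moment jumped to 0.8 N m and the pads were wedged open to 13.4 mm, so the stop is reached and I've over-twisted. I'll ease back a little while keeping torque on the key.

>>> {"api": "arm_command", "payload": {"commands": [0.3, 0, 0, -6, 0, 0.5, 0, 0, -2, 0, 0.5, 0, 0, 2, 0]}}

```text
clock: 11.88
tool_pos: [0.5531, -0.1179, 0.0973]
orientation: [143.8, 89.2, -50.1]
force: [-2.3, 1.3, 7.3]
opening: 0.0124
```

```bash
python3 -c "
from h import *
plan((.555,-.1148,.0973),177,1)"
```

```text
t 11.875 tcp [ 0.5531 -0.1179  0.0973] zyaw 166.1 tilt [ 0.0094 -0.0112 -0.9999] j [  8.3  16.8 -23.9   0.9 -48.9 -22.8] F [-2.29  1.32  7.3 ] M [0.68  0.886 0.36 ] open 0.0124
delta tool mm [-0.  -3.4 -1.1] turn cw -10.9
[-0.  -3.4 -1.1] -10.9
```

>>> {"api": "arm_command", "payload": {"commands": [0.5, 0, 0, 1, 0, 0.5, 0, 0, 1, 0, 0.5, 0, 0, 1, 0]}}

```text
clock: 12.25
tool_pos: [0.5531, -0.1179, 0.0973]
orientation: [142.1, 89.1, -54.9]
force: [-3.3, 1.2, 8.8]
opening: 0.0129
```

```bash
python3 - <<'E'
from h import *
plan((.555,-.1148,.0973),177,1)
for i in range(3): S=Cam('side')
plan((.555,-.1148,.0973),177,1); print(np.abs(get_obs()['qvel']).max())
cv2.imwrite('pics/c8.png',cv2.resize(S.im[140:190,290:350],(720,600),interpolation=2))
E
```

```text
t 12.25 tcp [ 0.5531 -0.1179  0.0973] zyaw 163.01 tilt [ 0.0088 -0.0125 -0.9999] j [  8.3  16.8 -23.9   1.  -48.9 -26. ] F [-3.29  1.16  8.75] M [0.708 0.764 0.678] open 0.0129
delta tool mm [-0.  -3.5 -0.9] turn cw -13.99
[-0.  -3.5 -0.9] -13.99
t 12.4 tcp [ 0.5531 -0.1179  0.0973] zyaw 163.04 tilt [ 0.0088 -0.0124 -0.9999] j [  8.3  16.8 -23.9   1.  -48.9 -26. ] F [-1.71  1.54  8.27] M [0.7   0.805 0.592] open 0.0132
delta tool mm [-0.  -3.5 -0.9] turn cw -13.96
[-0.  -3.5 -0.9] -13.96
0.18553624587079565
```

View pics/c8.png

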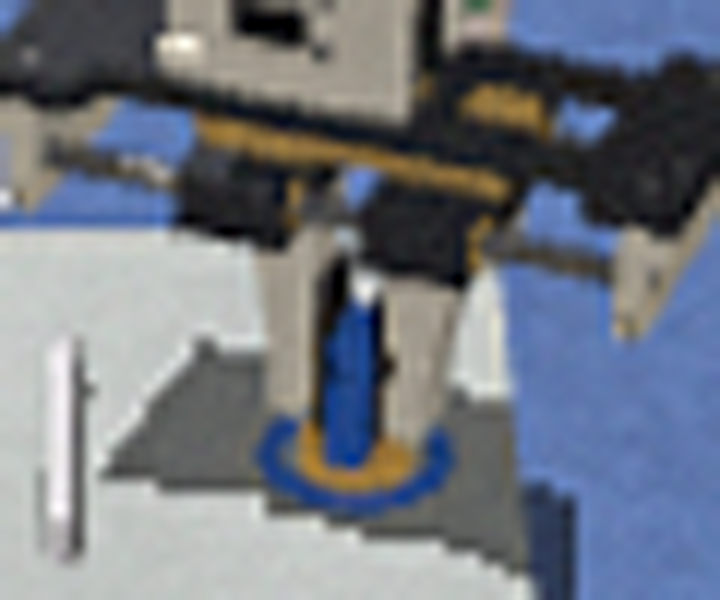

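```bash
python3 -c "
from plant import *
print(close_job())"
```

```text
the job is handed in; nothing more can be done
None
```

I took the blue key straight up out of the block, pushed it home in the lock with a small wiggle, turned it a quarter turn clockwise to the stop, and handed the job in at 12.4 s still gripping and holding it. No verdict is reported, and I couldn't read the lock angle directly.

**Last checks**
- **Key home:** it stopped at the same height (TCP 97.3 mm) at both 8 N and 21 N of push. That is within 1 mm of the 98.3 mm expected for fully home, and the picture shows the head flush on the plug.
- **Lock turned:** the tool has gone about 110° past the box axis. The moment rose from 0.13 to about 0.6 N m, against a spring of 0.1 N m, so I take it that the stop is reached.
- **Holding:** the pose stayed steady over the last 0.15 s. There is about 8 N of downward push, tool tilt is about 0.015 rad, and the gripper is on the key.

**What disagreed**
- **Over-twist:** near the stop I turned a few degrees too far, so the pads are slightly twisted on the head (opening about 13 mm on a 12 mm head).
- **Lock position:** the two cameras differed by about 2 mm in x, so I aimed between them.
- **Stock and red key:** the red key stood unmoved when I lifted the blue one. I took no last picture of it or the stock; the arm passed above them and felt no contact on the way.

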